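# Tip the square tin over onto the work bed and press it home

## Robot

A 6-joint arm with a two-finger parallel gripper is mounted at the origin on the work surface. World frame = base frame: x ahead of the robot, y to its left, z up, the work surface at z = 0. Lengths are in mm, angles in rad, forces in N, time in s.
With the tool pointing down it reaches from about 250 to 775 mm from the base axis. Payload 8.9 kg.
Tool frame: the origin (TCP) lies at the very end of the fingers, on their centre line; the grasp point (between the pads) lies 19 mm behind it; z points along the fingers, y is the line along which they close (so a half turn about z gives the same grasp; the last joint's range is limited). The gripper opens to 85 mm and grips with 20 to 120 N. Pads are 22 mm wide; open, the fingers measure 114 mm over their backs; the gripper's body (76 mm by 85 mm) begins 54 mm behind the grasp point. The pads swing forward as they close: fully open they stand 13 mm farther back than shut.
Start: joints at [1.142, 0.291, -0.153, 1.127, 0, 1.431], TCP at [150.018, 503.109, 231.305] pointing down, gripper open.
Joint ranges: [-2.52, 2.52], [-0.91, 1.74], [-1.3, 1.37], [-1.96, 2.02], [-1.52, 1.47], [-3.14, 3.14]. Speed limits (rad/s): [2.22, 2.22, 2.79, 3.14, 3.14, 3.14].

## Interface

Orientations are given as a 3x3 rotation matrix whose columns are the frame's x, y, z axes.
In Python, from cell import env gives the robot as it stands.
- The arm moves only by the shell command python3 -m jog 'ROWS' [FORCE]. ROWS is text: rows parted by semicolons, each of 5 numbers parted by spaces: the shift along the tool's x, y, z in cm, then the turn about the tool's z in rad, then the finger opening in cm, from 0 to 8.54. A call has exactly 5 rows; each row is the pose to reach, as a shift and turn from the pose commanded when the call began, along the tool's axes at that moment; what a row does not reach only later rows make up. A row lasts 1/12 s, in which the tool goes at most 41.7 mm and 7.16 degrees, less where a joint would pass 70% of its speed; a pose out of reach is approached as far as the arm can. A call with a gripper value outside its range is refused whole. The fingers move at their own pace and stop on an object; FORCE is the grip in N (left out, the last holds). Time passes only in rows, so rows that repeat a pose let the fingers close, or fill a call up. It gives the time, the measured TCP pose, the force, the opening and the grip force at its end, in the units of the state.
- env.sense(): the state, without advancing time (a new reading comes with each control period).
- env.capture(name): name is "side" or "top" or "wrist"; returns (picture, depth): 400x640x3 uint8, red, green, blue; 400x640 float32, mm along the optical axis (not along the pixel's ray), 0 where there is no reading.
- env.camera_params(name): a dict with "vertical_fov" (degrees; the focal length in pixels is half the picture's height over the tangent of half this angle, whatever the lens; pixels are square), "cx", "cy" (the principal point, pixels), "dist_coeffs" ([k1, k2, p1, p2, k3] as OpenCV has them; the pictures are not rectified), "pose" (4x4, takes a point from camera to world coordinates). Camera axes: x right, y down, z forward; pixel columns grow to the right and rows downward; lengths in mm; the calibration is good to about 2 mm. A picture is of the moment at which its call begins: read the wrist's pose just before it. camera_params takes no time and is no camera call; for the wrist camera it gives the pose at the moment of the call.
- env.close_job(): hands the job in; it is judged then, once.
The state is a dict: "time_s": time; "joint_positions": joint angles; "qd": joint speeds; "joint_torque": joint torques, N m; "tool_pos": TCP position; "tool_rot": TCP orientation; "contact_force": force on the tool from outside, world axes, zero at the start; "ft_torque": the same for the moment, N m; "width": finger opening in mm; "grasp_force": force on a finger pad.
Only numpy, scipy, OpenCV 4.12 (cv2) and the standard library are available. Lean on these libraries where they do the work, as an engineer would, in place of code of your own. Each camera call takes 0.05 s, during which the arm holds its last target. There are 200 camera calls.

## Task

Slide the standing square tin across until its foot bears squarely along the front edge of the low wooden bed, then push it high up so that it tips over that edge and comes to lie on its side on the bed, lid towards the steel fence. Then slide it fully home, lid flat against the fence near the fence's middle, press it there for a moment with about ten newtons, and let go. The tin dents: never push on it with more than twenty newtons, and leave the other things on the bench where they are.

Things in the scene. Friction and masses are not known exactly. Their poses are not given: they have to be found in the camera images.
- tin: closed square sheet-steel tin, 92 x 92 mm, 140 mm tall, standing lid up; rigid, 0.4 to 0.75 kg, balanced at mid-height, too wide to grip; sliding it takes 2 to 7 N, and fingers stick to its sides. Origin: centre of its foot (underside); z from foot to lid, x and y square to its sides. Starts 15 to 60 mm before the bed's front edge, turned up to 0.2 rad from square, up to 12 mm off the bed's centre line
- tin_lid (a point): centre of the top face of the tin's lid, 140 mm from the tin's origin along its z
- bed_edge (a point): middle of the top of the bed's front edge. The bed is a fixed wooden board 12 mm high with upright sides, 150 mm wide (its x), reaching 168 mm along its y from this edge to the fence; the upright front edge is the low stop for the tin's foot. Axes: x across, y from front edge to fence, z up
- fence_face (a point): point on the steel fence, a fixed rigid upright plate across the far end of the bed, 150 mm wide, top 70 mm over the bench: middle of the face that looks at the front edge (168 mm from it), 58 mm over the bench, as high as the lid centre of the lying tin; axes as bed_edge
- fence: the same fence plate; origin at bench height under the middle of its face, axes as bed_edge
- round_tin: round lidded tin, 72 mm across, 85 mm tall, standing beside the bed; to be left alone; origin at the centre of its underside
- low_tin: low round tin, 60 mm across, 45 mm tall, standing beside the bed; to be left alone; origin at the centre of its underside
- oil: oil bottle, 56 mm across, 150 mm tall; to be left alone; origin at the centre of its underside
- spool: steel spool, 60 mm across, 44 mm tall, behind the fence; to be left alone; origin at the centre of its underside

How it is judged:
By the outcome, as a careful person would: the job done as asked, in the order asked, and still so for the second after the job is handed in, with the robot touching nothing.
It also fails if it takes over 72 s, if anything falls off the work surface, if the arm or the gripper's body presses on something with over 40 N, if the wrist force passes 120 N, or if a joint passes its speed limit or range.

## Working session

There is one attempt and no reset: what is moved stays moved. The work goes in short steps, Python scripts to look and compute and a shell command to move; the robot and the scene stay as the last step left them, time stands still between calls to the robot, and variables do not carry over. Pictures are saved under pics/ and viewed, at most 10 in all, crops included, and the job is handed in when it is done.

```bash
ls; mkdir -p pics
python3 - <<'E'
from cell import env
import cv2,numpy as np
s=env.sense();print(s['time_s'],s['tool_pos'],np.round(s['tool_rot'],3),s['contact_force'])
for n in('side','top'):
    p,d=env.capture(n);cv2.imwrite(f'pics/{n}0.png',p[:,:,::-1]);np.savez(f'pics/{n}0.npz',p=p,d=d)
    c=env.camera_params(n);print(n,c['vertical_fov'],c['cx'],c['cy'],c['dist_coeffs'],np.round(c['pose'],3).tolist())
E
```

```text
pics
0.0 [149.85537453 502.71386664 230.73802325] [[-0.958  0.286 -0.001]
 [ 0.286  0.958 -0.001]
 [ 0.    -0.001 -1.   ]] [-0.85508721  0.12953951 -0.82843713]
side 44.503616152937546 321.7270739923587 199.03408715871794 [-0.11125543  0.          0.          0.          0.        ] [[0.976, -0.169, 0.134, 421.702], [-0.215, -0.703, 0.678, -511.452], [-0.021, -0.691, -0.723, 766.001], [0.0, 0.0, 0.0, 1.0]]
top 45.22189559209181 320.0850853587136 195.23626682429685 [0.0089387 0.        0.        0.        0.       ] [[-0.003, -0.989, 0.145, 382.968], [-1.0, 0.002, -0.007, 142.696], [0.007, -0.145, -0.989, 1045.063], [0.0, 0.0, 0.0, 1.0]]
```

View pics/side0.png

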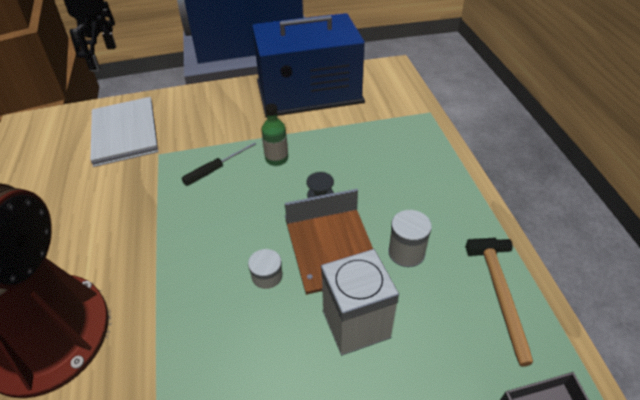

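View pics/top0.png

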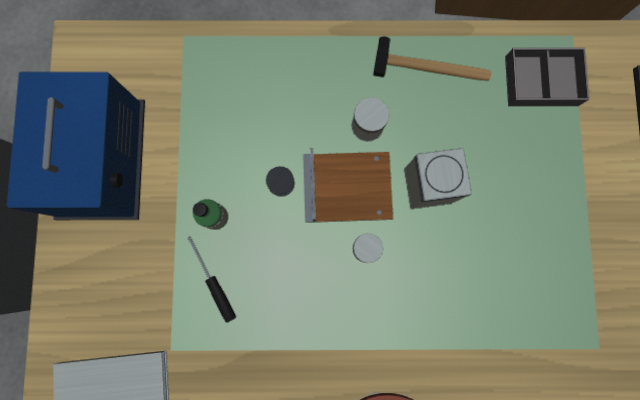

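The side view shows the tin standing at about (358,300) before the bed. In the top view the bed spans cols 313–392 and rows 152–222, the fence is at col 310 and the lid is at (443,175). The push therefore runs roughly along world +y.

```bash
cat > h.py <<'E'
from cell import env
import cv2,numpy as np
def K(c):
    f=200/np.tan(np.radians(c['vertical_fov'])/2)
    return np.array([[f,0,c['cx']],[0,f,c['cy']],[0,0,1.]]),np.array(c['dist_coeffs'],float)
def rays(c,uv):
    k,d=K(c);n=cv2.undistortPoints(np.asarray(uv,float).reshape(-1,1,2),k,d).reshape(-1,2)
    return np.c_[n,np.ones(len(n))]
def plane(c,uv,z):
    T=np.array(c['pose']);r=rays(c,uv)@T[:3,:3].T
    return T[:3,3]+r*((z-T[2,3])/r[:,2])[:,None]
def cloud(c,d):
    T=np.array(c['pose']);v,u=np.mgrid[:400,:640]
    P=rays(c,np.c_[u.ravel(),v.ravel()])*d.reshape(-1,1)
    return (P@T[:3,:3].T+T[:3,3]).reshape(400,640,3)
def proj(c,P):
    T=np.linalg.inv(np.array(c['pose']));k,d=K(c);P=np.asarray(P,float).reshape(-1,3)@T[:3,:3].T+T[:3,3]
    return cv2.projectPoints(P,np.zeros(3),np.zeros(3),k,d)[0].reshape(-1,2)
def rect(mask):
    cs=cv2.findContours(mask.astype(np.uint8),cv2.RETR_EXTERNAL,cv2.CHAIN_APPROX_NONE)[0]
    return max(cs,key=cv2.contourArea).reshape(-1,2)
def fit(P):
    r=cv2.minAreaRect(P[:,:2].astype(np.float32));return np.round(r[0],1),np.round(r[1],1),round(r[2],2)
E
python3 - <<'E'
from h import *
for n in('top','side'):
    z=np.load(f'pics/{n}0.npz');p,d=z['p'],z['d'];c=env.camera_params(n);C=cloud(c,d)
    Z=C[...,2]; ok=d>0
    g=ok&(abs(C[...,0]-400)<250)&(abs(C[...,1]-150)<300)
    print(n,'bench z',np.median(Z[g&(abs(Z)<8)]))
    m=g&(Z>132)&(Z<146)
    k=cv2.morphologyEx(m.astype(np.uint8),cv2.MORPH_OPEN,np.ones((5,5)))
    q=rect(k);print('lid',q.mean(0),fit(plane(c,q,140)))
    hsv=cv2.cvtColor(p,cv2.COLOR_RGB2HSV)
    b=(hsv[...,0]<15)&(hsv[...,1]>90)&(abs(C[...,0]-400)<150)&(abs(C[...,1]-200)<200)&g
    k=cv2.morphologyEx(b.astype(np.uint8),cv2.MORPH_CLOSE,np.ones((9,9)));k=cv2.morphologyEx(k,cv2.MORPH_OPEN,np.ones((5,5)))
    q=rect(k);P=plane(c,q,12);r=fit(P);print('bed',r,cv2.boxPoints(cv2.minAreaRect(P[:,:2].astype(np.float32))).round(1).tolist())
    f=g&(Z>60)&(Z<76)&(abs(C[...,0]-370)<120); 
    for l in np.unique(cv2.connectedComponents(f.astype(np.uint8))[1])[1:]:
        mm=cv2.connectedComponents(f.astype(np.uint8))[1]==l
        if mm.sum()>25: print('z60-76',C[mm].mean(0).round(0),C[mm].min(0).round(0),C[mm].max(0).round(0),mm.sum())
E
```

```text
top bench z 0.00672263999047118
lid [443.859375 173.75    ] (array([ 555.4, -100.8]), array([93.5, 94.1]), 7.47)
bed (array([514.8,  73.2]), array([146.1,  70. ]), 89.89) [[479.70001220703125, 0.20000000298023224], [549.7000122070312, 0.10000000149011612], [550.0, 146.1999969482422], [480.0, 146.3000030517578]]
z60-76 [471. 345.  68.] [460. 334.  60.] [490. 369.  75.] 43
side bench z 0.5966390806295863
lid [358.89686099 280.17488789] (array([ 555.6, -105.3]), array([94.8, 97.4]), 7.26)
bed (array([515.3,  73.5]), array([ 72.4, 148.4]), 1.63) [[477.0, 146.6999969482422], [481.20001220703125, -1.7000000476837158], [553.5999755859375, 0.30000001192092896], [549.4000244140625, 148.6999969482422]]
z60-76 [473. 340.  68.] [459. 330.  60.] [489. 365.  76.] 86
z60-76 [483. 145.  67.] [476. 141.  61.] [490. 150.  70.] 39
```

Run:
```python
from h import *
for n in('top','side'):
    z=np.load(f'pics/{n}0.npz');p,d=z['p'],z['d'];c=env.camera_params(n);C=cloud(c,d)
    X,Y,Z=C[...,0],C[...,1],C[...,2]
    hsv=cv2.cvtColor(p,cv2.COLOR_RGB2HSV).astype(int)
    roi=(abs(X-510)<110)&(abs(Y-80)<110)&(d>0)
    b=roi&(p[...,0].astype(int)>p[...,1]+15)&(Z<25)
    k=cv2.morphologyEx(b.astype(np.uint8),cv2.MORPH_CLOSE,np.ones((7,7)));k=cv2.morphologyEx(k,cv2.MORPH_OPEN,np.ones((5,5)))
    q=rect(k);P=plane(c,q,12);R=cv2.minAreaRect(P[:,:2].astype(np.float32));print(n,'bed',R,cv2.boxPoints(R).round(1).tolist())
    # edge line fits
    x,y=P[:,0],P[:,1]
    fe=(y<y.min()+8)&(x>450)&(x<570)
    print('front edge x->y',np.polyfit(x[fe]-512,y[fe],1) , fe.sum())
    for nm,s in(('lo',x<x.min()+8),('hi',x>x.max()-8)):
        s&=(y>20)&(y<130); 
        if s.sum()>5: print(nm,np.polyfit(y[s],x[s],1))
    # fence top
    f=(abs(X-510)<100)&(Y>140)&(Y<185)&(Z>50)&(Z<80); print('fence',f.sum(),C[f].min(0),C[f].max(0))
    # others: cylinder tops
    for nm,h,xy in(('round',85,(660,40)),('low',45,(390,40))):
        f=(abs(Z-h)<5)&(np.hypot(X-xy[0],Y-xy[1])<80); 
        if f.sum()>20: print(nm,C[f].mean(0).round(1))
```

```text
top bed ((550.687744140625, 64.18582153320312), (141.72633361816406, 165.9024200439453), 1.7472586631774902) [[477.29998779296875, 144.89999389648438], [482.3999938964844, -20.899999618530273], [624.0, -16.600000381469727], [619.0, 149.3000030517578]]
front edge x->y [ 1.68388284e-02 -1.85117428e+01] 43
lo [-2.84903340e-02  4.82836073e+02]
hi [1.57684687e-03 6.18788251e+02]
fence 188 [476.72902335 146.02442965  64.3911227 ] [609.79453206 154.23224725  73.2444837 ]
round [693.1  28.1  84.1]
low [418.5  36.3  44.4]
side bed ((550.33984375, 61.98126983642578), (142.3975830078125, 174.53298950195312), 1.6034495830535889) [[476.70001220703125, 147.1999969482422], [481.6000061035156, -27.200000762939453], [624.0, -23.299999237060547], [619.0999755859375, 151.1999969482422]]
front edge x->y [ -0.0319367  -24.49988157] 21
lo [-2.76276272e-02  4.81768297e+02]
hi [1.67801929e-02 6.17086988e+02]
fence 565 [475.74815632 141.22934751  50.05879994] [609.95602608 154.58835568  72.59855429]
round [693.3  25.   85.1]
low [418.8  33.1  45.3]
```

```bash
cat > bed.py <<'E'
from h import *
def bed(n,p,d,c):
    C=cloud(c,d);X,Y,Z=C[...,0],C[...,1],C[...,2]
    b=(abs(X-550)<95)&(abs(Y-65)<115)&(d>0)&(p[...,0].astype(int)>p[...,1]+15)&(Z<25)
    k=cv2.morphologyEx(b.astype(np.uint8),cv2.MORPH_CLOSE,np.ones((7,7)));k=cv2.morphologyEx(k,cv2.MORPH_OPEN,np.ones((5,5)))
    q=rect(k);P=plane(c,q,12)[:,:2];x,y=P.T
    fe=(y<-8)&(x>500)&(x<590);o={}
    o['front']=np.polyfit(x[fe]-550,y[fe],1)
    for nm,s in(('lo',x<500),('hi',x>600)):
        s=s&(y>10)&(y<120);o[nm]=np.polyfit(y[s]-65,x[s],1)
    f=(abs(X-550)<70)&(Z>60)&(Z<74)&(Y>120)&(Y<190)
    if n=='top':
        o['fence top']=np.polyfit(X[f]-550,Y[f],1)
    print(n,{k:np.round(v,4) for k,v in o.items()},P.min(0),P.max(0))
E
python3 - <<'E'
from bed import *
for n in('top','side'):
    z=np.load(f'pics/{n}0.npz');bed(n,z['p'],z['d'],env.camera_params(n))
E
```

```text
top {'front': array([  0.0308, -17.6051]), 'lo': array([-2.710000e-02,  4.809069e+02]), 'hi': array([-3.070000e-02,  6.272456e+02]), 'fence top': array([3.400000e-02, 1.501966e+02])} [477.81365543 -20.44174734] [630.07796581 148.30374237]
side {'front': array([ 0.9859, 19.3957]), 'lo': array([-2.720000e-02,  4.799747e+02]), 'hi': array([1.602000e-01, 6.213144e+02])} [477.3852696  -26.55767735] [627.97547849 150.68337898]
```

The top view puts the bed yaw at about 0.03 rad, with bed_edge near (556.5, -18.5). The tin is at about (555.5, -102) with yaw 0.13. I'll push with the back of one fully open finger, because it leads the gripper body. The tool's y axis will point along the bed's y.

```bash
cat > go.py <<'E'
from h import *
def go(P,yaw):
    s=env.sense();R=np.array(s['tool_rot']);d=R.T@(np.array(P)-s['tool_pos'])/10
    cur=np.arctan2(R[1,1],R[0,1]);w=(yaw-cur+np.pi)%(2*np.pi)-np.pi
    print('t',s['time_s'],'pos',np.round(s['tool_pos'],1),'F',np.round(s['contact_force'],1),'w',s['width'],'q',np.round(s['joint_positions'],2),'shift cm',d.round(2),'turn',round(-w,3))
E
python3 - <<'E'
from go import *
go((557,-235,200),np.pi/2+.03)
s=env.sense();T=np.array(env.camera_params('wrist')['pose']);print('cam in tool',np.array(s['tool_rot']).T@(T[:3,3]-s['tool_pos']),s['width'])
E
```

```text
t 0.1 pos [149.9 502.8 230.8] F [0.  0.1 0.3] w 85.15055182293726 q [ 1.14  0.29 -0.15  1.13  0.    1.43] shift cm [-60.1  -59.06   3.14] turn -0.32
cam in tool [  73.08675127   -1.10069942 -142.77334366] 85.15055182293726
```

```bash
for i in 1; do python3 -m jog '-60 -59 0 -0.32 8.54; -60 -59 0 -0.32 8.54; -60 -59 0 -0.32 8.54; -60 -59 0 -0.32 8.54; -60 -59 0 -0.32 8.54' 30; done
python3 - <<'E'
from go import *
go((557,-235,200),np.pi/2+.03)
E
```

```text
time_s: 0.52
tool_pos: [248.3, 323.8, 231.1]
tool_rot: [[-0.999, -0.032, -0.0], [-0.032, 0.999, -0.0], [0.0, -0.0, -1.0]]
contact_force: [1.2, 0.7, -0.5]
width: 85.7
grasp_force: 0.0
t 0.5167 pos [248.3 323.8 231.1] F [ 1.2  0.7 -0.5] w 85.70005043279347 q [ 0.74  0.07 -0.43  1.07 -0.    0.71] shift cm [-29.08 -56.83   3.12] turn 0.002
```

```bash
python3 -m jog '-29 -56.8 0 0 8.54; -29 -56.8 0 0 8.54; -29 -56.8 0 0 8.54; -29 -56.8 0 0 8.54; -29 -56.8 0 0 8.54' >/dev/null
python3 - <<'E'
from go import *
go((557,-235,200),np.pi/2+.03)
E
```

```text
t 0.9333 pos [348.8 141.  231.4] F [ 2.2  1.3 -0.8] w 85.61978887356334 q [ 0.19  0.   -0.5   1.07  0.    0.16] shift cm [-19.67 -38.21   3.15] turn 0.0
```

```bash
python3 -m jog '-19.7 -38.2 0 0 8.54; -19.7 -38.2 0 0 8.54; -19.7 -38.2 0 0 8.54; -19.7 -38.2 0 0 8.54; -19.7 -38.2 0 0 8.54' >/dev/null;  python3 - <<'E'
from go import *
go((557,-235,200),np.pi/2+.03)
E
```

```text
t 1.35 pos [449.9 -41.5 231.3] F [ 0.9 -0.1  0.7] w 85.24960610016508 q [-0.25  0.15 -0.33  1.08  0.   -0.28] shift cm [-10.13 -19.66   3.12] turn -0.0
```

```bash
python3 -m jog '-10.1 -19.6 0 0 8.54; -10.1 -19.6 0 0 8.54; -10.1 -19.6 0 0 8.54; -10.1 -19.6 0 0 8.54; -10.1 -19.6 0 0 8.54' >/dev/null; python3 -m jog '0 0 10 0 8.54; 0 0 10 0 8.54; 0 0 10 0 8.54; 0 0 10 0 8.54; 0 0 10 0 8.54' > /dev/null;  python3 - <<'E'
from go import *
go((557,-235,25),np.pi/2+.03)
p,d=env.capture('side');cv2.imwrite('pics/s1.png',p[:,:,::-1])
E
```

```text
t 2.1833 pos [ 549.9 -221.2  130.8] F [ 0.7 -0.4  0.5] w 85.32450731518684 q [-0.51  0.49 -0.13  0.96 -0.   -0.54] shift cm [-0.69 -1.41 10.58] turn 0.0
```

View pics/s1.png

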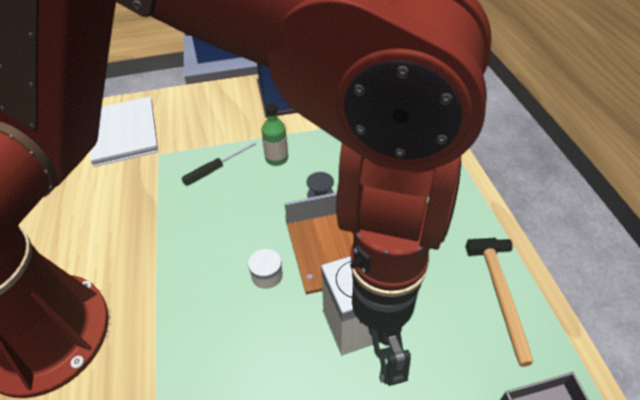

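The side view shows the gripper standing clear behind the tin, with the finger at (395,360). I'll lower it and approach.

```bash
python3 -m jog '-0.7 -1.2 0 0 8.54; -0.7 -1.2 4 0 8.54; -0.7 -1.2 7 0 8.54; -0.7 -1.2 10.4 0 8.54; -0.7 -1.2 10.4 0 8.54' ; python3 -m jog '0 0 0 0 8.54; 0 0 0 0 8.54; 0 0.4 0 0 8.54; 0 0.8 0 0 8.54; 0 1 0 0 8.54' ;python3 - <<'E'
from go import *
go((557,-215,25),np.pi/2+.03)
p,d=env.capture('side');cv2.imwrite('pics/s2.png',cv2.resize(p[220:400,260:500,::-1],None,fx=2.5,fy=2.5))
E
```

```text
time_s: 2.65
tool_pos: [555.7, -231.9, 24.0]
tool_rot: [[-1.0, -0.03, -0.005], [-0.03, 1.0, 0.003], [0.005, 0.003, -1.0]]
contact_force: [-1.4, 0.6, -0.1]
width: 85.3
grasp_force: 0.0
time_s: 3.07
tool_pos: [558.6, -223.4, 29.2]
tool_rot: [[-1.0, -0.03, 0.002], [-0.03, 1.0, -0.002], [-0.002, -0.002, -1.0]]
contact_force: [0.4, -3.5, 1.8]
width: 85.3
grasp_force: 0.0
t 3.0667 pos [ 558.6 -223.4   29.2] F [ 0.4 -3.5  1.8] w 85.33467712791449 q [-0.5   0.61 -0.22  0.74 -0.   -0.53] shift cm [0.13 0.85 0.41] turn 0.0
```

View pics/s2.png

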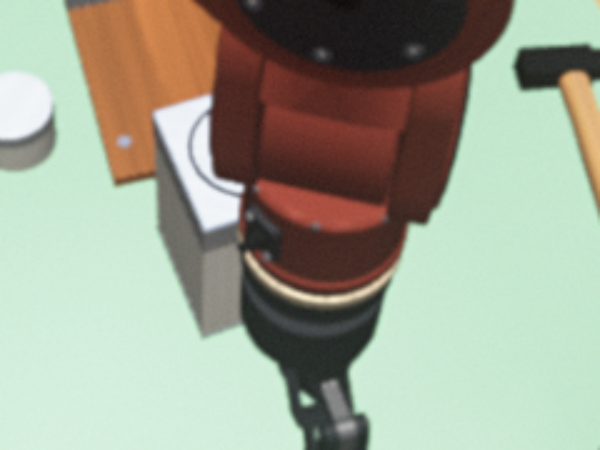

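```bash
python3 -m jog '0 0 0 0 8.54; 0 0 0 0 8.54; 0 0 0 0 8.54; 0 0 0 0 8.54; 0 0 0 0 8.54' | sed -n '2p;4p'; python3 -m jog '0 0.1 0 0 8.54; 0 0.2 0 0 8.54; 0 0.3 0 0 8.54; 0 0.4 0 0 8.54; 0 0.5 0 0 8.54'| sed -n '2p;4p'; python3 -m jog '0 0.1 0 0 8.54; 0 0.2 0 0 8.54; 0 0.3 0 0 8.54; 0 0.4 0 0 8.54; 0 0.5 0 0 8.54'| sed -n '2p;4p'
```

```text
tool_pos: [557.5, -223.3, 27.2]
contact_force: [0.3, 0.1, 0.8]
tool_pos: [557.4, -218.3, 27.4]
contact_force: [-0.8, -2.2, 1.3]
tool_pos: [557.3, -213.2, 27.4]
contact_force: [-0.9, -2.7, 1.2]
```

```bash
for i in 1; do python3 -m jog '0 0 0 0 8.54; 0 0 0 0 8.54; 0 0 0 0 8.54; 0 0 0 0 8.54; 0 0 0 0 8.54'| sed -n '2p;4p'; python3 -m jog '0 0.1 0 0 8.54; 0 0.2 0 0 8.54; 0 0.3 0 0 8.54; 0 0.4 0 0 8.54; 0 0.5 0 0 8.54'| sed -n '2p;4p';done;  python3 - <<'E'
from h import *
p,d=env.capture('top');p2,d2=env.capture('side');C=cloud(env.camera_params('side'),d2)
m=(abs(C[...,2]-139)<6)&(abs(C[...,0]-540)<80)&(abs(C[...,1]+90)<90);print(C[m].min(0),C[m].max(0),m.sum())
a=p[100:270,340:560,::-1];b=p2[220:390,280:500,::-1]
cv2.imwrite('pics/t3.png',cv2.resize(np.hstack([a,b]),None,fx=1.8,fy=1.8))
E
```

```text
tool_pos: [557.2, -213.2, 27.3]
contact_force: [0.3, -1.3, 0.1]
tool_pos: [557.1, -208.2, 27.4]
contact_force: [-0.3, -2.1, 0.8]
[ 507.0377401  -138.42631064  133.09340532] [543.84842102 -42.6375454  144.41214765] 875
```

View pics/t3.png

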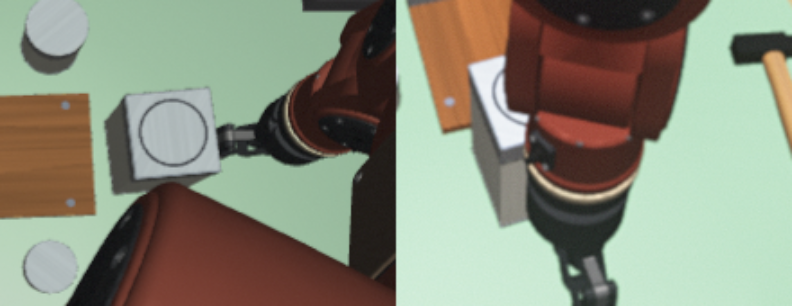

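The top crop shows the lid clear at crop px (172,133), with the finger just reaching its back face and the bed edge at crop col 90. The lid can be tracked in the top camera throughout.

```bash
cat > tr.py <<'E'
from go import *
B=np.array([556.5,-18.5]);a=.03
def tr(h=140,ymin=None):
    s=env.sense();yf=s['tool_pos'][1]+52 if ymin is None else ymin
    p,d=env.capture('top');c=env.camera_params('top');C=cloud(c,d)
    m=(abs(C[...,2]-h)<9)&(abs(C[...,0]-555)<80)&(C[...,1]>yf)&(C[...,1]<175)&(d>0)
    k=cv2.morphologyEx(m.astype(np.uint8),cv2.MORPH_OPEN,np.ones((5,5)))
    P=plane(c,rect(k),h)[:,:2];r=cv2.minAreaRect(P.astype(np.float32))
    bx=cv2.boxPoints(r);ang=(r[2]+45)%90-45
    R=np.array([[np.cos(a),-np.sin(a)],[np.sin(a),np.cos(a)]])
    print('t',s['time_s'],'tcp',np.round(s['tool_pos'],1),'F',np.round(s['contact_force'],1),'tin in bed frame',np.round((np.array(r[0])-B)@R,1),'size',np.round(r[1],1),'yaw rel bed',round(np.radians(ang)-a,3))
E
python3 -c "
from tr import *
tr()"
python3 -m jog '0 0.1 0 0 8.54; 0 0.2 0 0 8.54; 0 0.3 0 0 8.54; 0 0.4 0 0 8.54; 0 0.5 0 0 8.54'| sed -n '2p;4p'
python3 -m jog '0 0.1 0 0 8.54; 0 0.2 0 0 8.54; 0 0.3 0 0 8.54; 0 0.4 0 0 8.54; 0 0.5 0 0 8.54'| sed -n '2p;4p'
python3 -c "
from tr import *
tr()"
```

```text
t 5.3 tcp [ 557.1 -208.    27.4] F [-0.2 -2.9 -0.1] tin in bed frame [ -2.4 -66.8] size [93.4 94. ] yaw rel bed 0.057
tool_pos: [557.0, -203.2, 27.4]
contact_force: [-0.5, -3.3, 0.7]
tool_pos: [556.8, -198.2, 27.4]
contact_force: [-0.0, -3.8, 0.5]
t 6.1833 tcp [ 556.8 -198.2   27.4] F [-0.  -3.8  0.5] tin in bed frame [ -1.2 -57.5] size [93.2 93.9] yaw rel bed 0.034
```

```bash
python3 -m jog '0 0.1 0 0 8.54; 0 0.2 0 0 8.54; 0 0.3 0 0 8.54; 0 0.4 0 0 8.54; 0 0.5 0 0 8.54'| sed -n '2p;4p'
python3 -m jog '0 0.1 0 0 8.54; 0 0.2 0 0 8.54; 0 0.3 0 0 8.54; 0 0.4 0 0 8.54; 0 0.4 0 0 8.54'| sed -n '2p;4p'
python3 -c "
from tr import *
tr()"
python3 -m jog '0 0.03 0 0 8.54; 0 0.06 0 0 8.54; 0 0.09 0 0 8.54; 0 0.12 0 0 8.54; 0 0.12 0 0 8.54'| sed -n '2p;4p'
python3 -c "
from tr import *
tr()"
```

```text
tool_pos: [556.6, -193.2, 27.3]
contact_force: [-0.5, -3.4, 0.5]
tool_pos: [556.5, -189.0, 27.3]
contact_force: [-0.5, -3.2, 0.9]
t 7.0667 tcp [ 556.5 -189.    27.3] F [-0.5 -3.2  0.9] tin in bed frame [ -0.2 -48.7] size [93.3 93.8] yaw rel bed 0.013
tool_pos: [556.5, -188.1, 27.4]
contact_force: [-0.8, -1.9, 1.0]
t 7.5333 tcp [ 556.5 -188.1   27.4] F [-0.8 -1.9  1. ] tin in bed frame [ -0.2 -47.7] size [93.5 93.9] yaw rel bed 0.012
```

```bash
python3 -m jog '0 0.03 0 0 8.54; 0 0.06 0 0 8.54; 0 0.09 0 0 8.54; 0 0.12 0 0 8.54; 0 0.12 0 0 8.54'| sed -n '2p;4p'
python3 -m jog '0 0.03 0 0 8.54; 0 0.06 0 0 8.54; 0 0.08 0 0 8.54; 0 0.08 0 0 8.54; 0 0.08 0 0 8.54'| sed -n '2p;4p'
python3 -c "
from tr import *
tr()"
```

```text
tool_pos: [556.5, -186.8, 27.4]
contact_force: [-0.1, -3.4, 0.8]
tool_pos: [556.5, -186.2, 27.4]
contact_force: [-0.9, -4.5, 1.6]
t 8.4167 tcp [ 556.5 -186.2   27.4] F [-0.9 -4.5  1.6] tin in bed frame [ -0.2 -45.8] size [93.5 93.6] yaw rel bed 0.004
```

```bash
python3 -m jog '0 0.03 0 0 8.54; 0 0.06 0 0 8.54; 0 0.08 0 0 8.54; 0 0.08 0 0 8.54; 0 0.08 0 0 8.54'| sed -n '2p;4p'
python3 -c "
from tr import *
tr()"
```

```text
tool_pos: [556.7, -185.6, 27.6]
contact_force: [0.3, -5.3, 1.6]
t 8.8833 tcp [ 556.7 -185.6   27.6] F [ 0.3 -5.3  1.6] tin in bed frame [ -0.1 -45.2] size [93.3 93.8] yaw rel bed 0.004
```

```bash
python3 -m jog '0 0.03 0 0 8.54; 0 0.06 0 0 8.54; 0 0.08 0 0 8.54; 0 0.08 0 0 8.54; 0 0.08 0 0 8.54'| sed -n '2p;4p'
python3 -c "
from tr import *
tr()"
python3 -m jog '0 0.03 0 0 8.54; 0 0.06 0 0 8.54; 0 0.08 0 0 8.54; 0 0.08 0 0 8.54; 0 0.08 0 0 8.54'| sed -n '2p;4p'
python3 -c "
from tr import *
tr()"
```

```text
tool_pos: [556.9, -184.9, 27.7]
contact_force: [-0.2, -6.5, 2.7]
t 9.35 tcp [ 556.9 -184.9   27.7] F [-0.2 -6.5  2.7] tin in bed frame [ -0.2 -44.3] size [93.7 93.7] yaw rel bed 0.004
tool_pos: [556.9, -184.3, 27.8]
contact_force: [-0.5, -7.4, 2.7]
t 9.8167 tcp [ 556.9 -184.3   27.8] F [-0.5 -7.4  2.7] tin in bed frame [ -0.1 -43.2] size [93.6 94.6] yaw rel bed 0.005
```

Yaw is now 0.004 and the force is climbing with the foot on the edge, so the tin is seated square. I'll back off, rise and check.

```bash
python3 -m jog '0 -0.3 0 0 8.54; 0 -0.6 0 0 8.54; 0 -1 0 0 8.54; 0 -1.5 0 0 8.54; 0 -1.5 0 0 8.54'| sed -n '2p;4p'
python3 -c "
from tr import *
tr()"
python3 -m jog '0 0 -3 0 8.54; 0 0 -6 0 8.54; 0 0 -8 0 8.54; 0 0 -8 0 8.54; 0 0 -8 0 8.54'| sed -n '2p;4p'
python3 -m jog '0 0.3 0 0 8.54; 0 0.6 0 0 8.54; 0 0.9 0 0 8.54; 0 1.0 0 0 8.54; 0 1.0 0 0 8.54'| sed -n '2p;4p'
python3 -c "
from tr import *
tr()"
```

```text
tool_pos: [556.8, -199.4, 27.2]
contact_force: [0.1, -0.2, 0.3]
t 10.2833 tcp [ 556.8 -199.4   27.2] F [ 0.1 -0.2  0.3] tin in bed frame [ -0.3 -47.1] size [93.4 93.4] yaw rel bed -0.001
tool_pos: [557.6, -198.9, 108.5]
contact_force: [-0.1, -0.3, -0.2]
tool_pos: [556.2, -188.1, 106.8]
contact_force: [-0.2, -0.2, 0.2]
t 11.1667 tcp [ 556.2 -188.1  106.8] F [-0.2 -0.2  0.2] tin in bed frame [ -0.5 -47.1] size [93.6 93.5] yaw rel bed 0.001
```

Yaw is 0.00 and the foot is against the edge. Now I'll push high and follow the arc of the contact point.

```bash
python3 -m jog '0 0.2 -0.15 0 8.54; 0 0.4 -0.3 0 8.54; 0 0.6 -0.46 0 8.54; 0 0.8 -0.61 0 8.54; 0 1 -0.76 0 8.54'| sed -n '2p;4p'
python3 -c "
from tr import *
tr()"
python3 -m jog '0 0.2 -0.14 0 8.54; 0 0.4 -0.27 0 8.54; 0 0.6 -0.4 0 8.54; 0 0.8 -0.54 0 8.54; 0 1.03 -0.67 0 8.54'| sed -n '2p;4p'
```

```text
tool_pos: [556.3, -178.5, 115.2]
contact_force: [-0.5, -0.2, -0.6]
t 11.6333 tcp [ 556.3 -178.5  115.2] F [-0.5 -0.2 -0.6] tin in bed frame [ -0.3 -47.1] size [93.3 93.5] yaw rel bed 0.001
tool_pos: [555.9, -168.2, 121.8]
contact_force: [0.8, 0.0, -0.6]
```

No contact at 20 mm in. So the earlier low push touched a wider part of the linkage, not the finger back. I'll turn the tool a quarter and push with the closed fingers side-on, where the linkage is slim and the camera sits behind.

```bash
python3 -m jog '0 -2 0 0 8.54; 0 -4 0 -0.1 8.54; 0 -4 0 -0.2 8.54; 0 -4 0 -0.3 0; 0 -4 0 -0.4 0'| sed -n '2p;4p'
python3 -m jog '0 0 0 -0.12 0; 0 0 0 -0.24 0; 0 0 0 -0.36 0; 0 0 0 -0.48 0; 0 0 0 -0.6 0'| sed -n '2p;4p'
python3 -m jog '0 0 0 -0.12 0; 0 0 0 -0.24 0; 0 0 0 -0.36 0; 0 0 0 -0.48 0; 0 0 0 -0.57 0'| sed -n '2p;4p'
python3 -c "
from tr import *
go((557.5,-130,120),np.pi+.03)
tr(ymin=-118)"
```

```text
tool_pos: [557.0, -208.7, 121.6]
contact_force: [-0.1, -0.3, -0.2]
tool_pos: [557.1, -208.3, 121.7]
contact_force: [0.5, -0.4, 0.1]
tool_pos: [557.1, -208.2, 121.7]
contact_force: [0.9, 0.3, -0.4]
t 13.35 pos [ 557.1 -208.2  121.7] F [ 0.9  0.3 -0.4] w -0.15280959441896574 q [-0.48  0.5  -0.13  0.94  0.   -2.09] shift cm [-7.82 -0.32  0.17] turn 0.006
t 13.35 tcp [ 557.1 -208.2  121.7] F [ 0.9  0.3 -0.4] tin in bed frame [ -0.2 -47.1] size [93.2 93.5] yaw rel bed 0.001
```

```bash
python3 -m jog '-2 -0.3 0 0 0; -4 -0.4 0 0 0; -6 -0.4 0.1 0 0; -7.5 -0.4 0.1 0 0; -7.5 -0.4 0.1 0 0'| sed -n '2p;4p'
python3 -m jog '-0.1 0 0 0 0; -0.3 0 0 0 0; -0.5 0 0 0 0; -0.6 0 0 0 0; -0.7 0 0 0 0'| sed -n '2p;4p'
python3 -c "
from tr import *
tr(ymin=-118)"
python3 -m jog '-0.1 0 0 0 0; -0.2 0 0 0 0; -0.3 0 0 0 0; -0.4 0 0 0 0; -0.5 0 0 0 0'| sed -n '2p;4p'
python3 -c "
from tr import *
tr(ymin=-118)"
```

```text
tool_pos: [558.5, -130.6, 120.7]
contact_force: [0.5, 0.2, 0.7]
tool_pos: [558.7, -126.7, 120.6]
contact_force: [-0.0, -0.5, 0.5]
t 14.2333 tcp [ 558.7 -126.7  120.6] F [-0.  -0.5  0.5] tin in bed frame [ -0.3 -47.1] size [93.3 93.6] yaw rel bed 0.001
tool_pos: [558.8, -121.9, 121.0]
contact_force: [-1.0, -3.7, 2.6]
t 14.7 tcp [ 558.8 -121.9  121. ] F [-1.  -3.7  2.6] tin in bed frame [ -0.3 -47.2] size [93.6 96.2] yaw rel bed 0.004
```

```bash
python3 -m jog '-0.2 0 -0.18 0 0; -0.4 0 -0.35 0 0; -0.6 0 -0.5 0 0; -0.8 0 -0.65 0 0; -1 0 -0.8 0 0'| sed -n '2p;4p'
python3 -m jog '-0.2 0 -0.14 0 0; -0.4 0 -0.27 0 0; -0.6 0 -0.4 0 0; -0.8 0 -0.54 0 0; -1.03 0 -0.67 0 0'| sed -n '2p;4p'
python3 -c "
from tr import *
p,d=env.capture('side');cv2.imwrite('pics/s4.png',cv2.resize(p[180:360,250:490,::-1],None,fx=2.5,fy=2.5))"
```

```text
tool_pos: [558.2, -110.9, 128.7]
contact_force: [1.0, -1.5, -0.7]
tool_pos: [557.8, -100.8, 135.5]
contact_force: [-1.0, -0.7, -0.4]
```

View pics/s4.png

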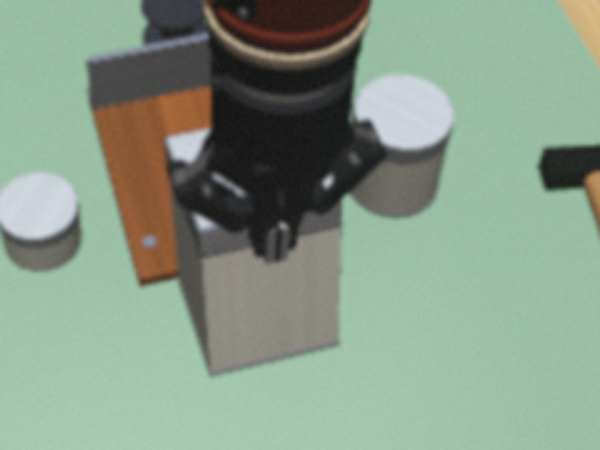

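The side crop shows the fingers (275,240) on the tin's back face just below the lid. Tilt isn't obvious to the eye, so I'll measure it from the back-face depth.

```bash
cat > tilt.py <<'E'
from h import *
def tilt(ylo=-130,yhi=0):
    p,d=env.capture('side');C=cloud(env.camera_params('side'),d).reshape(-1,3)
    m=(abs(C[:,0]-558)<42)&(C[:,1]>ylo)&(C[:,1]<yhi)&(C[:,2]>25)&(C[:,2]<110)&(d.ravel()>0)
    if m.sum()<50: print('few',m.sum());return
    P=C[m];c=np.median(P,0);Q=P
    for _ in range(4):
        n=np.linalg.svd(Q-Q.mean(0),full_matrices=False)[2][2];r=(P-Q.mean(0))@n;Q=P[abs(r)<4]
    if n[1]>0:n=-n
    print('back face normal',n.round(3),'tilt deg',np.degrees(np.arcsin(n[2])).round(1),'pt',Q.mean(0).round(1),len(Q))
E
python3 -c "
from tilt import *
tilt()"
```

```text
back face normal [ 0.031 -0.98   0.194] tilt deg 11.2 pt [ 557.7 -103.8   68.7] 1772
```

```bash
python3 -m jog '-0.2 0 -0.12 0 0; -0.45 0 -0.24 0 0; -0.65 0 -0.36 0 0; -0.9 0 -0.48 0 0; -1.1 0 -0.58 0 0'| sed -n '2p;4p'
python3 -m jog '-0.2 0 -0.1 0 0; -0.45 0 -0.2 0 0; -0.7 0 -0.3 0 0; -0.9 0 -0.4 0 0; -1.14 0 -0.48 0 0'| sed -n '2p;4p'
python3 -c "
from tilt import *
tilt(-130,20)"
python3 -m jog '-0.2 0 -0.08 0 0; -0.45 0 -0.16 0 0; -0.7 0 -0.24 0 0; -0.95 0 -0.31 0 0; -1.18 0 -0.38 0 0'| sed -n '2p;4p'
python3 -c "
from tilt import *
tilt(-130,30)"
```

```text
tool_pos: [557.6, -89.7, 141.4]
contact_force: [-0.1, -0.7, 0.3]
tool_pos: [557.3, -78.4, 146.1]
contact_force: [-0.2, -0.3, 0.8]
back face normal [ 0.03  -0.936  0.352] tilt deg 20.6 pt [557.7 -96.7  72. ] 1992
tool_pos: [557.0, -66.5, 149.9]
contact_force: [0.5, -1.1, -0.4]
back face normal [ 0.029 -0.902  0.43 ] tilt deg 25.5 pt [557.7 -92.8  75.2] 2001
```

```bash
python3 -m jog '-0.25 0 -0.06 0 0; -0.5 0 -0.12 0 0; -0.75 0 -0.18 0 0; -1 0 -0.23 0 0; -1.2 0 -0.28 0 0'| sed -n '2p;4p'
python3 -m jog '-0.2 0 -0.03 0 0; -0.4 0 -0.06 0 0; -0.6 0 -0.09 0 0; -0.8 0 -0.12 0 0; -1 0 -0.14 0 0'| sed -n '2p;4p'
python3 -c "
from tilt import *
tilt(-130,40)"
python3 -m jog '-0.1 0 -0.01 0 0; -0.2 0 -0.02 0 0; -0.3 0 -0.03 0 0; -0.4 0 -0.03 0 0; -0.5 0 -0.03 0 0'| sed -n '2p;4p'
python3 -c "
from tilt import *
tilt(-130,40)"
```

```text
tool_pos: [556.6, -54.5, 152.6]
contact_force: [0.6, -0.8, -0.2]
tool_pos: [556.3, -44.6, 154.0]
contact_force: [-0.3, -0.9, -0.3]
back face normal [ 0.025 -0.827  0.562] tilt deg 34.2 pt [557.6 -85.2  81.1] 1965
tool_pos: [556.2, -39.8, 154.3]
contact_force: [0.0, -0.1, -0.1]
back face normal [ 0.027 -0.808  0.588] tilt deg 36.0 pt [557.6 -83.4  82.4] 1955
```

```bash
python3 -m jog '-0.1 0 0 0 0; -0.2 0 0 0 0; -0.3 0 0 0 0; -0.4 0 0 0 0; -0.5 0 0 0 0'| sed -n '2p;4p'
python3 -c "
from tilt import *
tilt(-130,40)"
python3 -m jog '-0.1 0 0 0 0; -0.2 0 0 0 0; -0.3 0 0 0 0; -0.4 0 0 0 0; -0.4 0 0 0 0'| sed -n '2p;4p'
python3 -m jog '0 0 0 0 0; 0 0 0 0 0; 0 0 0 0 0; 0 0 0 0 0; 0 0 0 0 0'| sed -n '2p;4p'
python3 -c "
from tilt import *
tilt(-130,40)
p,d=env.capture('side');cv2.imwrite('pics/s5.png',cv2.resize(p[150:370,250:490,::-1],None,fx=2.2,fy=2.2))"
```

```text
tool_pos: [556.0, -34.7, 154.3]
contact_force: [0.1, -0.5, 0.1]
back face normal [ 0.026 -0.786  0.618] tilt deg 38.1 pt [557.5 -81.6  83.6] 1934
tool_pos: [555.9, -30.6, 154.3]
contact_force: [-0.5, -0.1, 0.1]
tool_pos: [555.9, -30.9, 154.3]
contact_force: [1.1, 1.2, 0.3]
back face normal [-0.074 -0.666  0.742] tilt deg 47.9 pt [556.2 -30.2  91.1] 432
```

View pics/s5.png

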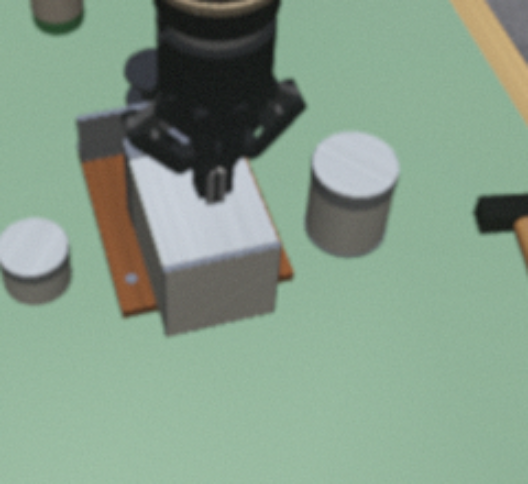

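The crop shows the tin lying on the bed with its foot face towards the camera at (220,290), lid to the fence, straight. I'll go behind the foot and push it home.

```bash
python3 -m jog '2 -0.1 0 0 0; 4 -0.2 0 0 0; 5 -0.2 0 0 0; 5 -0.2 0 0 0; 5 -0.2 0 0 0'| sed -n '2p;4p'
python3 -m jog '0 0 3 0 0; 0 0 6 0 0; 0 0 9 0 0; 0 0 10.4 0 0; 0 0 10.4 0 0'| sed -n '2p;4p'
cat > ly.py <<'E'
from tr import *
def ly(ymin=-60):
    s=env.sense();p,d=env.capture('top');c=env.camera_params('top');C=cloud(c,d)
    m=(abs(C[...,2]-104)<7)&(abs(C[...,0]-555)<80)&(C[...,1]>ymin)&(C[...,1]<175)&(d>0)
    k=cv2.morphologyEx(m.astype(np.uint8),cv2.MORPH_OPEN,np.ones((5,5)))
    P=plane(c,rect(k),104)[:,:2];R=np.array([[np.cos(a),-np.sin(a)],[np.sin(a),np.cos(a)]])
    r=cv2.minAreaRect(P.astype(np.float32));ang=(r[2]+45)%90-45;Q=(P-B)@R
    print('t',s['time_s'],'tcp',np.round(s['tool_pos'],1),'F',np.round(s['contact_force'],1),'c',np.round((np.array(r[0])-B)@R,1),'size',np.round(r[1],1),'yaw',round(np.radians(ang)-a,3),'foot/lid y',Q[:,1].min().round(1),Q[:,1].max().round(1))
E
python3 -c "
from ly import *
ly()"
```

```text
tool_pos: [559.2, -80.8, 154.2]
contact_force: [0.3, 0.4, 0.2]
tool_pos: [556.6, -79.0, 47.1]
contact_force: [-1.1, 0.7, -0.4]
t 20.6167 tcp [556.6 -79.   47.1] F [-1.1  0.7 -0.4] c [-0.5 34.5] size [ 92.4 139.8] yaw 0.005 foot/lid y -35.3 104.4
```

```bash
python3 -m jog '-0.2 0 0 0 0; -0.5 0 0 0 0; -0.8 0 0 0 0; -1 0 0 0 0; -1.2 0 0 0 0'| sed -n '2p;4p'
python3 -m jog '-0.1 0 0 0 0; -0.2 0 0 0 0; -0.3 0 0 0 0; -0.4 0 0 0 0; -0.5 0 0 0 0'| sed -n '2p;4p'
python3 -m jog '-0.1 0 0 0 0; -0.2 0 0 0 0; -0.4 0 0 0 0; -0.6 0 0 0 0; -0.8 0 0 0 0'| sed -n '2p;4p'
python3 -c "
from ly import *
ly()"
```

```text
tool_pos: [559.5, -68.5, 51.0]
contact_force: [0.9, 0.9, 0.3]
tool_pos: [559.1, -64.2, 50.4]
contact_force: [-0.4, -4.5, 1.0]
tool_pos: [558.6, -55.6, 50.2]
contact_force: [-0.2, -3.6, 2.7]
t 21.9167 tcp [558.6 -55.6  50.2] F [-0.2 -3.6  2.7] c [-0.3 45.2] size [ 92.3 141.6] yaw 0.005 foot/lid y -25.7 116.1
```

```bash
python3 -m jog '-0.2 0 0 0 0; -0.4 0 0 0 0; -0.6 0 0 0 0; -0.8 0 0 0 0; -1 0 0 0 0'| sed -n '2p;4p'
python3 -m jog '-0.2 0 0 0 0; -0.4 0 0 0 0; -0.6 0 0 0 0; -0.8 0 0 0 0; -1 0 0 0 0'| sed -n '2p;4p'
python3 -m jog '-0.2 0 0 0 0; -0.4 0 0 0 0; -0.6 0 0 0 0; -0.8 0 0 0 0; -1 0 0 0 0'| sed -n '2p;4p'
python3 -c "
from ly import *
ly()"
python3 -m jog '-0.2 0 0 0 0; -0.4 0 0 0 0; -0.6 0 0 0 0; -0.8 0 0 0 0; -1 0 0 0 0'| sed -n '2p;4p'
python3 -m jog '-0.15 0 0 0 0; -0.3 0 0 0 0; -0.45 0 0 0 0; -0.6 0 0 0 0; -0.6 0 0 0 0'| sed -n '2p;4p'
python3 -c "
from ly import *
ly()"
```

```text
tool_pos: [558.3, -45.6, 50.2]
contact_force: [-0.2, -3.7, 1.0]
tool_pos: [558.0, -35.6, 50.2]
contact_force: [0.5, -3.1, 0.8]
tool_pos: [557.7, -25.6, 50.3]
contact_force: [0.1, -3.4, 0.8]
t 23.2167 tcp [557.7 -25.6  50.3] F [ 0.1 -3.4  0.8] c [-0.4 75. ] size [ 92.2 141.6] yaw -0.002 foot/lid y 4.2 145.8
tool_pos: [557.4, -15.5, 50.2]
contact_force: [0.7, -2.8, 1.3]
tool_pos: [557.2, -9.4, 50.2]
contact_force: [0.0, -0.6, 0.2]
t 24.1 tcp [557.2  -9.4  50.2] F [ 0.  -0.6  0.2] c [-0.3 91. ] size [ 93.2 141.6] yaw 0.001 foot/lid y 20.2 161.9
```

```bash
python3 -m jog '-0.07 0 0 0 0; -0.15 0 0 0 0; -0.2 0 0 0 0; -0.25 0 0 0 0; -0.3 0 0 0 0'| sed -n '2p;4p'
python3 -m jog '-0.03 0 0 0 0; -0.06 0 0 0 0; -0.09 0 0 0 0; -0.12 0 0 0 0; -0.15 0 0 0 0'| sed -n '2p;4p'
python3 -c "
from ly import *
ly()"
```

```text
tool_pos: [557.2, -6.8, 50.2]
contact_force: [-0.2, -3.1, -0.6]
tool_pos: [557.2, -5.4, 50.3]
contact_force: [0.0, -4.6, -1.0]
t 24.9833 tcp [557.2  -5.4  50.3] F [ 0.  -4.6 -1. ] c [-0.3 95. ] size [ 93.3 141.6] yaw 0.0 foot/lid y 24.2 165.8
```

```bash
python3 -m jog '-0.03 0 0 0 0; -0.06 0 0 0 0; -0.08 0 0 0 0; -0.08 0 0 0 0; -0.08 0 0 0 0'| sed -n '2p;4p'
python3 -m jog '-0.03 0 0 0 0; -0.05 0 0 0 0; -0.05 0 0 0 0; -0.05 0 0 0 0; -0.05 0 0 0 0'| sed -n '2p;4p'
python3 -c "
from ly import *
ly()"
```

```text
tool_pos: [557.4, -5.4, 50.4]
contact_force: [0.6, -7.3, -0.2]
tool_pos: [557.4, -5.4, 50.4]
contact_force: [1.2, -10.5, 0.0]
t 25.8667 tcp [557.4  -5.4  50.4] F [  1.2 -10.5   0. ] c [-0.6 94.8] size [ 93.1 141.5] yaw -0.006 foot/lid y 24.2 165.8
```

The tin has stopped at the fence and the force has climbed to 10.5 N. I'll hold it there, then let go.

```bash
python3 -m jog '0 0 0 0 0; 0 0 0 0 0; 0 0 0 0 0; 0 0 0 0 0; 0 0 0 0 0'| sed -n '2p;4p'
python3 -m jog '0 0 0 0 0; 0 0 0 0 0; 0 0 0 0 0; 0 0 0 0 0; 0 0 0 0 0'| sed -n '2p;4p'
python3 -m jog '0 0 0 0 0; 0 0 0 0 0; 0 0 0 0 0; 0 0 0 0 0; 0 0 0 0 0'| sed -n '2p;4p'
python3 -m jog '0.05 0 0 0 0; 0.1 0 0 0 0; 0.3 0 0 0 0; 0.8 0 0 0 0; 1.5 0 0 0 0'| sed -n '2p;4p'
python3 -m jog '2 0 0 0 0; 4 0 0 0 0; 6 0 -2 0 0; 7 0 -4 0 0; 8 0 -6 0 0'| sed -n '2p;4p'
python3 -m jog '2 0 -3 0 0; 4 0 -6 0 0; 6 0 -8 0 0; 8 0 -8 0 0; 8 0 -8 0 0'| sed -n '2p;4p'
python3 -c "
from ly import *
ly()
z=np.load('pics/top0.npz')['p'];p,d=env.capture('top')
p2,d2=env.capture('side');c=env.camera_params('top');C=cloud(c,d)
f=(abs(C[...,0]-558)<60)&(abs(C[...,2]-70)<5)&(C[...,1]>140)&(C[...,1]<175);print('fence top y range',np.percentile(C[f][:,1],[5,95]) if f.sum() else None)
cv2.imwrite('pics/t6.png',cv2.resize(np.hstack([p[90:280,180:420,::-1],p2[150:340,230:470,::-1]]),None,fx=1.65,fy=1.65))"
```

```text
tool_pos: [557.4, -5.4, 50.5]
contact_force: [1.0, -9.8, -0.1]
tool_pos: [557.4, -5.4, 50.4]
contact_force: [0.8, -11.0, -0.2]
tool_pos: [557.4, -5.4, 50.4]
contact_force: [-0.1, -9.4, 0.4]
tool_pos: [557.4, -18.7, 50.3]
contact_force: [-0.7, -0.4, 0.1]
tool_pos: [559.4, -100.2, 110.7]
contact_force: [0.2, 0.5, 0.3]
tool_pos: [563.2, -182.9, 191.8]
contact_force: [0.2, 0.0, 0.5]
t 28.4167 tcp [ 563.2 -182.9  191.8] F [0.2 0.  0.5] c [-0.3 96. ] size [ 93.3 139.5] yaw 0.0 foot/lid y 26.3 165.8
fence top y range [146.05250804 154.19661821]
```

View pics/t6.png

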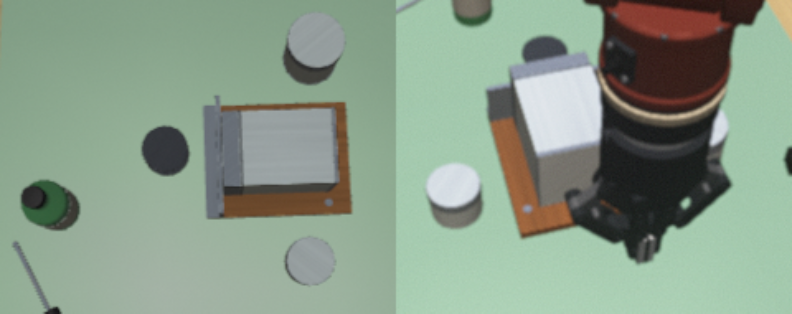

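The view shows the tin lying square on the bed with its lid against the fence (crop col ~222), near the middle. The robot is clear and the other items are where they were. Handing in.

```bash
python3 -c "
from cell import env
print(env.close_job())"
```

```text
the job is handed in; nothing more can be done
None
```

I slid the tin square to the bed edge, tipped it onto its side on the bed, pushed its lid flat against the middle of the fence, held it there at about 10 N for just over a second, and handed in with the arm clear at about 28 s.

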